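Test two propellers on the knife-edge balance and sort them

TASK

Check both wooden propellers on the knife-edge balance, one after the other: lay the propeller flat along the beam with its hub centred between the two black lines, let go, and see whether the beam stays level or one end goes down. Lay a propeller that balances in the green tray and one that is heavy on one side in the red tray, flat on the tray's floor, and put the first away before you test the second. Set them down rather than dropping them, and leave the other things on the table where they are.

Things in the scene. Friction and masses are not known exactly. Their poses are not given: they have to be found in the camera images.
- prop_a_mid (a point): Propeller: two-blade wooden propeller, lying flat; the two look the same. 150 mm tip to tip (x). Brown square hub 34 mm along x, 28 mm across (y), 32 mm high, brass disc on top; pale blades 24 mm wide, 11 mm high. This point: hub centre, 16 mm above its underside, z up. Grip the hub across y. Mass 0.10 to 0.15 kg, central or about 20 mm off along x; judge each by itself.
- prop_b_mid (a point): The other propeller: two-blade wooden propeller, lying flat; the two look the same. 150 mm tip to tip (x). Brown square hub 34 mm along x, 28 mm across (y), 32 mm high, brass disc on top; pale blades 24 mm wide, 11 mm high. This point: hub centre, 16 mm above its underside, z up. Grip the hub across y. Mass 0.10 to 0.15 kg, central or about 20 mm off along x; judge each by itself.
- prop_a: the body of that propeller; origin at the centre of the hub's underside
- prop_b: the body of the other propeller; origin at the centre of the hub's underside
- stand: knife-edge balance, fixed to the table: dark steel base 170 mm (its x) by 70 mm (y) by 12 mm with a steel knife edge across its middle (along y) 52 mm above the table, carrying an aluminium beam. Origin under the middle, on the table; x runs along the beam.
- beam_top (a point): middle of the beam's flat top, 58 mm above the table when level; turns with the beam. The beam is 156 mm long (x, with red pointers at its ends) and 40 mm wide (y) and has no rims; two black lines across it, 18.5 mm either side of the middle, mark where the hub goes.
- beam (a joint): tilt of the beam in rad: 0 level, positive with the stand's +x end down, stops at -0.20 and +0.20. A soft spring levels it; it settles within 0.7 s. A propeller with central mass tilts it about 0.01 for each mm that it lies off the middle; one with off-centre mass, laid centred, tilts it 0.13 or more.
- tray_green: green tray for balanced propellers, fixed: open box 110 mm (x) by 190 mm (y) outside, 24 mm high, walls and floor 4 mm. Origin at the centre of its underside, on the table. A propeller lies in it along y.
- tray_red: red tray for rejected propellers, fixed, same size and axes as the green one.
- basket_left: bystander: white plastic basket of tools between the propellers and the balance, fixed, about 240 x 200 mm in outline and 130 mm high at the rim, its tools a little higher; carry things over or round it. Origin at the centre of its underside.
- paint_pot: bystander: red paint pot, 32 mm across, 42 mm high, origin at the centre of its underside
- glue: bystander: white glue bottle with green cap, 31 mm across, 84 mm high, origin at the centre of its underside
- sand_block: bystander: cork sanding block 36 x 70 x 26 mm, origin at the centre of its underside
- tape: bystander: roll of masking tape lying flat, 102 mm across, 25 mm high, origin at the centre of its underside
There are look-alikes about, which are no part of the job. What is shaped like the prop_b but pink is not meant.

How it is judged:
On the way, in this order (a step that is already met when the one before it is completed fails the run):
1. one propeller lies centred on the beam, let go and settled, while the other is still where it was ((((x of prop_a_mid in the frame of beam_top between -0.01 and 0.01 m and y of prop_a_mid in the frame of beam_top between -0.012 and 0.012 m and z of prop_a_mid in the frame of beam_top between 0.01 and 0.022 m and contact force between prop_a and the fingers below 0.05 N and contact force between prop_a and stand above 0.4 N and velocity of joint beam between -0.1 and 0.1 rad/s) and distance of prop_b_mid from where it was at the start of the episode below 0.03 m) or ((x of prop_b_mid in the frame of beam_top between -0.01 and 0.01 m and y of prop_b_mid in the frame of beam_top between -0.012 and 0.012 m and z of prop_b_mid in the frame of beam_top between 0.01 and 0.022 m and contact force between prop_b and the fingers below 0.05 N and contact force between prop_b and stand above 0.4 N and velocity of joint beam between -0.1 and 0.1 rad/s) and distance of prop_a_mid from where it was at the start of the episode below 0.03 m))), for 0.3 s.
2. that propeller lies flat in the right tray, the other is still where it was ((((x of prop_a_mid in the frame of tray_red between -0.045 and 0.045 m and y of prop_a_mid in the frame of tray_red between -0.06 and 0.06 m and z of prop_a_mid in the frame of tray_red between 0.012 and 0.028 m and angle between prop_a_mid's own z axis and vertical below 0.12 rad and contact force between prop_a and the fingers below 0.05 N and linear speed of prop_a below 0.03 m/s) and distance of prop_b_mid from where it was at the start of the episode below 0.03 m) or ((x of prop_b_mid in the frame of tray_green between -0.045 and 0.045 m and y of prop_b_mid in the frame of tray_green between -0.06 and 0.06 m and z of prop_b_mid in the frame of tray_green between 0.012 and 0.028 m and angle between prop_b_mid's own z axis and vertical below 0.12 rad and contact force between prop_b and the fingers below 0.05 N and linear speed of prop_b below 0.03 m/s) and distance of prop_a_mid from where it was at the start of the episode below 0.03 m))), for 0.2 s.
3. the other propeller lies centred on the beam, let go and settled ((((x of prop_a_mid in the frame of tray_red between -0.045 and 0.045 m and y of prop_a_mid in the frame of tray_red between -0.06 and 0.06 m and z of prop_a_mid in the frame of tray_red between 0.012 and 0.028 m and angle between prop_a_mid's own z axis and vertical below 0.12 rad and contact force between prop_a and the fingers below 0.05 N and linear speed of prop_a below 0.03 m/s) and (x of prop_b_mid in the frame of beam_top between -0.01 and 0.01 m and y of prop_b_mid in the frame of beam_top between -0.012 and 0.012 m and z of prop_b_mid in the frame of beam_top between 0.01 and 0.022 m and contact force between prop_b and the fingers below 0.05 N and contact force between prop_b and stand above 0.4 N and velocity of joint beam between -0.1 and 0.1 rad/s)) or ((x of prop_b_mid in the frame of tray_green between -0.045 and 0.045 m and y of prop_b_mid in the frame of tray_green between -0.06 and 0.06 m and z of prop_b_mid in the frame of tray_green between 0.012 and 0.028 m and angle between prop_b_mid's own z axis and vertical below 0.12 rad and contact force between prop_b and the fingers below 0.05 N and linear speed of prop_b below 0.03 m/s) and (x of prop_a_mid in the frame of beam_top between -0.01 and 0.01 m and y of prop_a_mid in the frame of beam_top between -0.012 and 0.012 m and z of prop_a_mid in the frame of beam_top between 0.01 and 0.022 m and contact force between prop_a and the fingers below 0.05 N and contact force between prop_a and stand above 0.4 N and velocity of joint beam between -0.1 and 0.1 rad/s)))), for 0.3 s.
At the end, for the whole second after the job is handed in: Both propellers lie flat (within 7 degrees) and at rest on the floors of the trays, let go: the balanced one in the green tray, the one-sided one in the red tray. Each was laid on the beam first, with its hub within 10 mm of the middle along the beam and 12 mm across it (x of prop_b_mid in the frame of tray_green between -0.045 and 0.045 m and y of prop_b_mid in the frame of tray_green between -0.06 and 0.06 m and z of prop_b_mid in the frame of tray_green between 0.012 and 0.028 m and angle between each of prop_b_mid, prop_a_mid's own z axis and vertical below 0.12 rad and contact force between each of prop_b, prop_a and the fingers below 0.05 N and linear speed of each of prop_b, prop_a below 0.03 m/s and x of prop_a_mid in the frame of tray_red between -0.045 and 0.045 m and y of prop_a_mid in the frame of tray_red between -0.06 and 0.06 m and z of prop_a_mid in the frame of tray_red between 0.012 and 0.028 m); the robot touches nothing.
It fails at once if the paint pot is moved more than 3 cm (distance of paint_pot from where it was at the start of the episode above 0.03 m).
It fails at once if the glue bottle is moved more than 3 cm (distance of glue from where it was at the start of the episode above 0.03 m).
It fails at once if the sanding block is moved more than 3 cm (distance of sand_block from where it was at the start of the episode above 0.03 m).
It fails at once if the roll of tape is moved more than 3 cm (distance of tape from where it was at the start of the episode above 0.03 m).
It fails at once if a propeller is dropped (from more than about 5 cm) or thrown ((linear speed of prop_b above 1 m/s and contact force between prop_b and the fingers below 0.05 N) or (linear speed of prop_a above 1 m/s and contact force between prop_a and the fingers below 0.05 N)).
It also fails if it takes over 64 s, if anything falls off the work surface, if the arm or the gripper's body presses on something with over 40 N, if the wrist force passes 120 N, or if a joint passes its speed limit or range.

ROBOT

A 7-joint arm with a two-finger parallel gripper is mounted at the origin on a cart in front of the work surface, level with it; the furniture and walls round the work are solid. World frame = base frame: x ahead of the robot, y to its left, z up, the work surface at z = 0. Lengths are in m, angles in rad, forces in N, time in s.
With the tool pointing down it reaches from about 0.425 to 0.925 m from the base axis. Payload 6.8 kg.
Tool frame: the origin (TCP) lies midway between the tips of the shut fingers; the grasp point (between the pads) lies 19 mm behind it; z points along the fingers, y is the line along which they close (so a half turn about z gives the same grasp; the last joint's range is limited). The gripper opens to 85 mm and grips with 20 to 120 N. Pads are 22 mm wide; open, the fingers measure 114 mm over their backs; the gripper's body (76 mm by 85 mm) begins 54 mm behind the grasp point. The pads swing forward as they close: fully open they stand 13 mm farther back than shut.
Start: joints at [1.05, 0.477, 0.022, 1.555, -0.011, 1.109, -0.083], TCP at [0.271, -0.618, 0.231] pointing down, gripper open.
Joint ranges: [-2.96, 2.96], [-0.34, 2.1], [-1.41, 1.46], [0.24, 2.44], [-1.37, 4.51], [0.17, 1.92], [-2.96, 2.96]. Speed limits (rad/s): [2.39, 2.39, 3.14, 3.14, 3.14, 3.14, 3.14].

INTERFACE

Orientations are given as a unit quaternion [w, x, y, z].
In Python, from station import * gives the robot as it stands. The module is installed in compiled form; this text tells all that it offers.
- The arm moves only by the shell command python3 -m jog 'ROWS' [OPENING] [FORCE]. ROWS is JSON, a list of rows, each an object of numbers: "x", "y", "z": the shift along the tool's x, y, z in m; "ax", "ay", "az": the turn, a rotation vector about the tool's x, y, z in rad. In form: [{"x": .., "y": .., "z": .., "ax": .., "ay": .., "az": ..}, ...]. A call has 1 to 12 rows; each row is the pose to reach, as a shift and turn from the pose commanded when the call began, along the tool's axes at that moment; what a row does not reach only later rows make up. A row lasts 1/10 s, in which the tool goes at most 50 mm and 8.59 degrees, less where a joint would pass 70% of its speed; a pose out of reach is approached as far as the arm can. A call with a gripper value outside its range is refused whole. OPENING is the opening, from 0 (shut) to 1 (fully open), set as the call begins (- or left out, the last holds). The fingers move at their own pace and stop on an object; FORCE is the grip in N (left out, the last holds). Time passes only in rows, so rows that repeat a pose let the fingers close. It gives the time, the measured TCP pose, the force, the opening and the grip force at its end, in the units of the state.
- get_obs(): the state, without advancing time (a new reading comes with each control period).
- read_camera(name): name is "scene" or "top" or "wrist"; returns the picture (420x560x3 uint8, red, green, blue); there is no depth.
- camera_params(name): a dict with "K" (3x3 intrinsics, pixels), "origin" and "attitude" of the camera in the world. Camera axes: x right, y up, looking along -z (the intrinsics and any distortion apply to the point x, -y, -z); pixel columns grow to the right and rows downward; lengths in m; the calibration is good to about 2 mm. A picture is of the moment at which its call begins: read the wrist's pose just before it. camera_params takes no time and is no camera call; for the wrist camera it gives the pose at the moment of the call.
- hand_in(): hands the job in; it is judged then, once.
The state is a dict: "t": time; "q": joint angles; "joint_vel": joint speeds; "joint_torque": joint torques, N m; "eef_pos": TCP position; "tool_rot": TCP orientation; "contact_force": force on the tool from outside, world axes, zero at the start; "torque": the same for the moment, N m; "gripper_width": opening from 0.0 (shut) to 1.0 (fully open); "grasp_force": force on a finger pad.
Only numpy, scipy, OpenCV 4.12 (cv2) and the standard library are available. Lean on these libraries where they do the work, as an engineer would, in place of code of your own. Each camera call takes 0.05 s, during which the arm holds its last target. There are 200 camera calls.

## Working session

There is one attempt and no reset: what is moved stays moved. The work goes in short steps, Python scripts to look and compute and a shell command to move; the robot and the scene stay as the last step left them, time stands still between calls to the robot, and variables do not carry over. Pictures are saved under pics/ and viewed, at most 10 in all, crops included, and the job is handed in when it is done.

```bash
mkdir -p pics; cat > h.py <<'E'
from station import *
import numpy as np, cv2
from scipy.spatial.transform import Rotation as R
def rot(a):
    a=np.array(a,float)
    return a if a.shape==(3,3) else R.from_quat(a[[1,2,3,0]]).as_matrix()
def ray(p,u,v,z):
    K=np.array(p["K"]);d=np.linalg.inv(K)@[u,v,1];d=rot(p["attitude"])@[d[0],-d[1],-d[2]]
    o=np.array(p["origin"]);return o+d*(z-o[2])/d[2]
def pix(p,X):
    c=rot(p["attitude"]).T@(np.array(X)-np.array(p["origin"]));q=np.array(p["K"])@[c[0],-c[1],-c[2]];return q[:2]/q[2]
def totool(target,yawturn=0):
    s=get_obs();return rot(s["tool_rot"]).T@(np.array(target)-np.array(s["eef_pos"]))
E
python3 - <<'E'
from h import *
for n in("scene","top"):
    print(n,camera_params(n)); im=read_camera(n); cv2.imwrite(f"pics/{n}0.png",im[:,:,::-1])
s=get_obs();print(s["t"],s["eef_pos"],rot(s["tool_rot"]).round(3))
E
```

```text
scene {'K': array([[491.0647577 ,   0.        , 274.95212962],
       [  0.        , 491.0647577 , 207.39845905],
       [  0.        ,   0.        ,   1.        ]]), 'origin': array([-0.77213358,  0.5187739 ,  1.34961135]), 'attitude': array([-0.54793314, -0.24918035,  0.32222421,  0.73065039])}
top {'K': array([[529.58657538,   0.        , 282.93151546],
       [  0.        , 529.58657538, 212.56080506],
       [  0.        ,   0.        ,   1.        ]]), 'origin': array([0.44771203, 0.15015425, 1.60082429]), 'attitude': array([-0.69626768, -0.03733246,  0.0277481 ,  0.71627344])}
0.1 [ 0.27052889 -0.61783049  0.2304174 ] [[ 0.916  0.401 -0.001]
 [ 0.401 -0.916  0.001]
 [-0.    -0.002 -1.   ]]
```

View pics/top0.png

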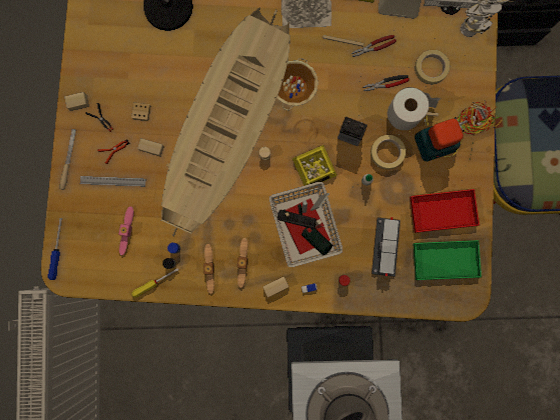

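View pics/scene0.png

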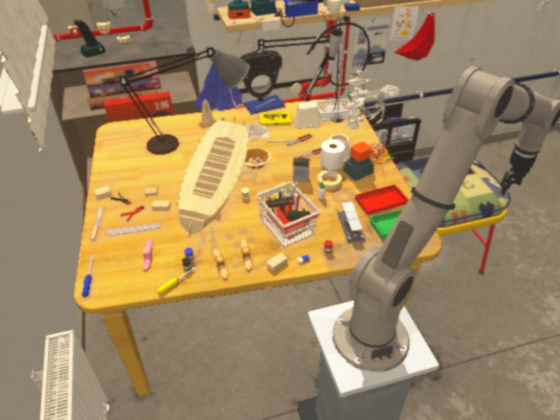

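The top view shows two wooden propellers at about (209,268) and (242,263), plus a pink look-alike at (126,230) that isn't part of the job. The balance is at (386,247), the red tray at (444,212), the green tray at (447,261) and the basket at (306,225). I'll confirm these in one enlarged crop.

```bash
python3 - <<'E'
from h import *
im=cv2.imread("pics/top0.png")
a=cv2.resize(im[230:300,190:260],None,fx=5.6,fy=5.6,interpolation=cv2.INTER_CUBIC)
b=cv2.resize(im[212:282,350:420],None,fx=5.6,fy=5.6,interpolation=cv2.INTER_CUBIC)
cv2.imwrite("pics/crop1.png",np.hstack([a,b]))
p=camera_params("top")
for n,u,v,z in [("pA",209,268,.03),("pB",242,263,.03),("stand",386,247,.058),("red",444,212,.024),("green",447,261,.024),("bask",306,225,.13),("pot",344,281,.04),("glue",368,178,.08)]: print(n,ray(p,u,v,z).round(3))
E
```

```text
pA [0.435 0.393 0.03 ]
pB [0.447 0.295 0.03 ]
stand [ 0.482 -0.127  0.058]
red [ 0.581 -0.31   0.024]
green [ 0.436 -0.311  0.024]
bask [0.547 0.105 0.13 ]
pot [ 0.386 -0.003  0.04 ]
glue [ 0.682 -0.08   0.08 ]
```

View pics/crop1.png

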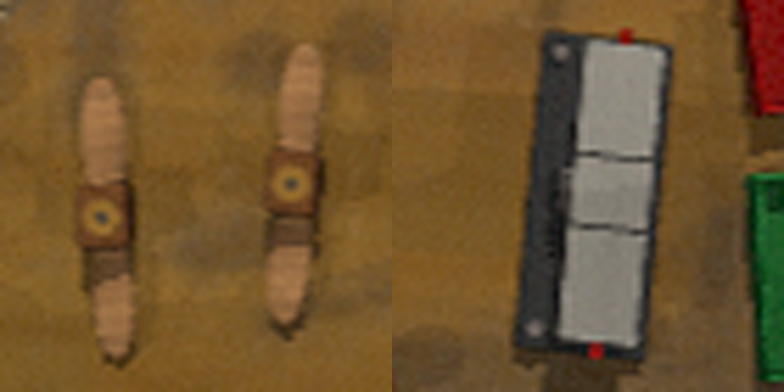

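The crop confirms two wooden propellers, with hubs at full-picture pixels (208.2,268.6) and (242,263). The pink one at (126,230) isn't meant. The beam's middle is at about (389.5,246.5). I'll test the nearer propeller, the one at u=242, first.

```bash
python3 - <<'E'
from h import *
p=camera_params("top")
f=lambda cx,cy,ox,oy:((cx+.5)/5.6-.5+ox,(cy+.5)/5.6-.5+oy)
def P(n,c,o,z):
    r=ray(p,*f(*c,*o),z);print(n,r.round(4));return r
o=(190,230)
for n,h,t1,t2 in (("L",(102,216),(101,78),(118,358)),("R",(291,184),(305,45),(287,322))):
    P(n+" hub",h,o,.032);a=P("t",t1,o,.011);b=P("t",t2,o,.011);d=a-b;print((a+b)/2,np.hypot(*d[:2]),np.degrees(np.arctan2(d[1],d[0])))
o=(350,212)
a=P("b+",(234,36),o,.055);b=P("b-",(204,352),o,.055);d=a-b;print((a+b)/2,np.hypot(*d[:2]),np.degrees(np.arctan2(d[1],d[0])))
P("lines",(222,193),o,.058)
print(totool([.47,-.13,.3]))
E
```

```text
L hub [0.4345 0.3958 0.032 ]
t [0.508  0.3985 0.011 ]
t [0.3589 0.3916 0.011 ]
[0.43345735 0.39507229 0.011     ] 0.1491996216255536 2.647936731580317
R hub [0.4485 0.2957 0.032 ]
t [0.5226 0.2886 0.011 ]
t [0.3755 0.3013 0.011 ]
[0.4490379  0.29491744 0.011     ] 0.14762747256743575 -4.921860551907837
b+ [ 0.5656 -0.147   0.055 ]
b- [ 0.4024 -0.1239  0.055 ]
[ 0.4839848  -0.13543899  0.055     ] 0.16475312473335454 -8.0362834244557
lines [ 0.484  -0.1364  0.058 ]
[ 0.37840397 -0.36695295 -0.06902913]
```

```bash
python3 -m jog '[{"x":0.02,"y":-0.02,"z":-0.004,"az":0.03},{"x":0.05,"y":-0.05,"z":-0.01,"az":0.08},{"x":0.085,"y":-0.08,"z":-0.016,"az":0.14},{"x":0.12,"y":-0.115,"z":-0.022,"az":0.2},{"x":0.155,"y":-0.15,"z":-0.03,"az":0.25},{"x":0.19,"y":-0.185,"z":-0.036,"az":0.3},{"x":0.225,"y":-0.22,"z":-0.042,"az":0.35},{"x":0.26,"y":-0.255,"z":-0.05,"az":0.4},{"x":0.295,"y":-0.29,"z":-0.056,"az":0.45},{"x":0.33,"y":-0.325,"z":-0.062,"az":0.5},{"x":0.36,"y":-0.35,"z":-0.069,"az":0.55},{"x":0.378,"y":-0.367,"z":-0.069,"az":0.552}]' 1 40
python3 -m jog '[{},{},{}]'
python3 - <<'E'
from h import *
s=get_obs();print(s["t"],s["eef_pos"],rot(s["tool_rot"]).round(3))
p=camera_params("wrist");print(p)
im=read_camera("wrist");np.save("w1.npy",im)
cv2.imwrite("pics/w1.png",im[:,:,::-1])
print(pix(p,[.484,-.136,.058]))
E
```

```text
0.1 [ 0.27052889 -0.61783049  0.2304174 ] [[ 0.916  0.401 -0.001]
 [ 0.401 -0.916  0.001]
 [-0.    -0.002 -1.   ]]
{'K': array([[298.64248011,   0.        , 280.25063524],
       [  0.        , 298.64248011, 205.35307516],
       [  0.        ,   0.        ,   1.        ]]), 'origin': array([ 0.33589812, -0.59015821,  0.37189221]), 'attitude': array([ 0.82926791, -0.11672596,  0.07762879, -0.54098387])}
[-215.59317152 -343.46680105]validation failed for argument at $[0]...
validation failed for argument at $[0]...
```

View pics/w1.png

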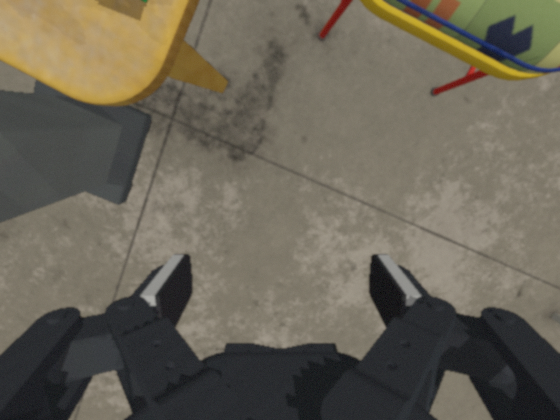

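The wrist picture shows only floor, because the move was refused. Rows apparently need all six keys, so I'll retype it in full.

```bash
python3 -m jog '[{"x":0.02,"y":-0.02,"z":-0.004,"ax":0,"ay":0,"az":0.03},{"x":0.05,"y":-0.05,"z":-0.01,"ax":0,"ay":0,"az":0.08},{"x":0.085,"y":-0.08,"z":-0.016,"ax":0,"ay":0,"az":0.14},{"x":0.12,"y":-0.115,"z":-0.022,"ax":0,"ay":0,"az":0.2},{"x":0.155,"y":-0.15,"z":-0.03,"ax":0,"ay":0,"az":0.25},{"x":0.19,"y":-0.185,"z":-0.036,"ax":0,"ay":0,"az":0.3},{"x":0.225,"y":-0.22,"z":-0.042,"ax":0,"ay":0,"az":0.35},{"x":0.26,"y":-0.255,"z":-0.05,"ax":0,"ay":0,"az":0.4},{"x":0.295,"y":-0.29,"z":-0.056,"ax":0,"ay":0,"az":0.45},{"x":0.33,"y":-0.325,"z":-0.062,"ax":0,"ay":0,"az":0.5},{"x":0.36,"y":-0.35,"z":-0.069,"ax":0,"ay":0,"az":0.55},{"x":0.378,"y":-0.367,"z":-0.069,"ax":0,"ay":0,"az":0.552}]' 1 40
python3 -m jog '[{"x":0,"y":0,"z":0,"ax":0,"ay":0,"az":0},{"x":0,"y":0,"z":0,"ax":0,"ay":0,"az":0},{"x":0,"y":0,"z":0,"ax":0,"ay":0,"az":0}]'
python3 - <<'E'
from h import *
s=get_obs();print(s["t"],s["eef_pos"],rot(s["tool_rot"]).round(3))
p=camera_params("wrist");
im=read_camera("wrist");
cv2.imwrite("pics/w2.png",im[:,:,::-1]);np.save("w2p.npy",p,allow_pickle=True)
print(pix(p,[.484,-.136,.058]))
print(totool([.46,.30,.25]))
E
```

```text
t: 1.35
eef_pos: [0.4713, -0.127, 0.3013]
tool_rot: [-0.0, 0.998, -0.068, 0.001]
contact_force: [0.0, -0.1, 0.7]
gripper_width: 1.001
grasp_force: 0.0
t: 1.65
eef_pos: [0.4691, -0.1319, 0.3]
tool_rot: [0.0, 0.998, -0.071, -0.0]
contact_force: [0.2, -0.6, -0.0]
gripper_width: 0.998
grasp_force: 0.0
1.65 [ 0.46913591 -0.13190324  0.29998309] [[ 0.99  -0.141 -0.001]
 [-0.141 -0.99  -0.   ]
 [-0.001  0.    -1.   ]]
[281.58824922 164.08990881]
[-0.07004133 -0.42640835  0.04991888]
```

View pics/w2.png

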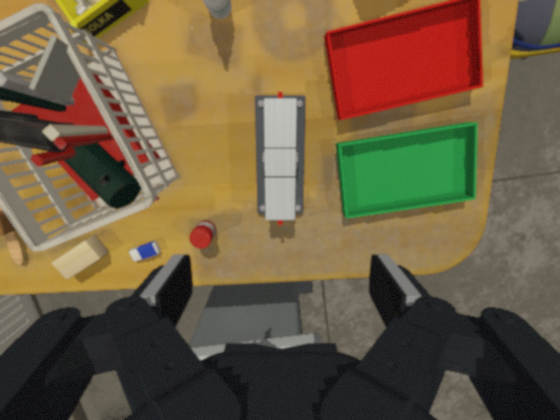

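Wrist view: the beam's lines sit at (280.5,149.5) and (280.5,175.5), so the middle is at (280.5,162.5) against a predicted (281.6,164.1), agreeing to about 2 mm. The green tray's corners are near (338,143), (475,124), (477,203) and (343,217). Next I'll move above the right-hand propeller, over the basket.

```bash
python3 -m jog '[{"x":-0.005,"y":-0.02,"z":0,"ax":0,"ay":0,"az":0},{"x":-0.012,"y":-0.06,"z":0,"ax":0,"ay":0,"az":-0.01},{"x":-0.02,"y":-0.1,"z":0,"ax":0,"ay":0,"az":-0.015},{"x":-0.03,"y":-0.145,"z":0,"ax":0,"ay":0,"az":-0.02},{"x":-0.038,"y":-0.19,"z":0,"ax":0,"ay":0,"az":-0.025},{"x":-0.047,"y":-0.235,"z":0,"ax":0,"ay":0,"az":-0.03},{"x":-0.056,"y":-0.28,"z":0.01,"ax":0,"ay":0,"az":-0.035},{"x":-0.065,"y":-0.325,"z":0.02,"ax":0,"ay":0,"az":-0.04},{"x":-0.074,"y":-0.37,"z":0.03,"ax":0,"ay":0,"az":-0.05},{"x":-0.082,"y":-0.405,"z":0.045,"ax":0,"ay":0,"az":-0.056},{"x":-0.085,"y":-0.424,"z":0.05,"ax":0,"ay":0,"az":-0.056},{"x":-0.085,"y":-0.424,"z":0.05,"ax":0,"ay":0,"az":-0.056}]' 0.8
python3 -m jog '[{"x":0,"y":0,"z":0,"ax":0,"ay":0,"az":0},{"x":0,"y":0,"z":0,"ax":0,"ay":0,"az":0},{"x":0,"y":0,"z":0,"ax":0,"ay":0,"az":0}]'
python3 - <<'E'
from h import *
p2=np.load("w2p.npy",allow_pickle=True).item()
print("stand",ray(p2,280.5,162.5,.058),ray(p2,280,94,.055),ray(p2,280,223,.055))
g=[ray(p2,*c,.024) for c in((338,143),(475,124),(477,203),(343,217))];print("green",np.mean(g,0),[np.round(x[:2],3) for x in g])
p=camera_params("wrist");im=read_camera("wrist")
cv2.imwrite("pics/w3.png",im[:,:,::-1]);np.save("w3p.npy",p,allow_pickle=True)
print(pix(p,[.4485,.2953,.032]),pix(p,[.434,.3955,.032]),get_obs()["eef_pos"])
E
```

```text
t: 2.9
eef_pos: [0.4437, 0.3029, 0.2492]
tool_rot: [-0.0, 0.999, -0.04, -0.001]
contact_force: [-0.3, -0.4, 0.6]
gripper_width: 0.804
grasp_force: 0.0
t: 3.2
eef_pos: [0.4453, 0.2996, 0.2507]
tool_rot: [0.0, 0.999, -0.043, 0.0]
contact_force: [-0.2, 0.5, 0.2]
gripper_width: 0.797
grasp_force: 0.0
stand [ 0.48621758 -0.13489881  0.058     ] [ 0.56832332 -0.1458106   0.055     ] [ 0.40380196 -0.12264279  0.055     ]
green [ 0.44153268 -0.3100612   0.024     ] [array([ 0.497, -0.216]), array([ 0.496, -0.401]), array([ 0.384, -0.409]), array([ 0.389, -0.214])]
[283.30692652 176.79353641] [203.90533236 194.97806651] [0.44517753 0.29988212 0.25069067]
```

View pics/w3.png

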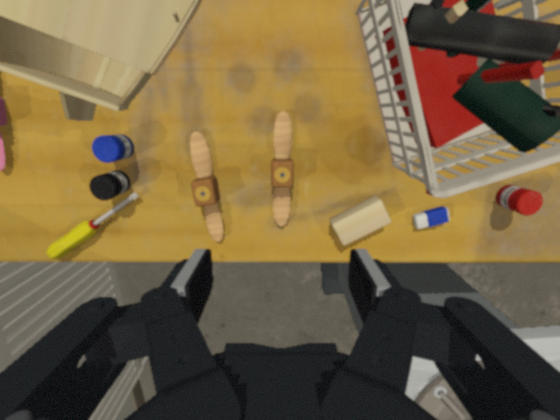

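The right propeller's brass disc is at (282.5,174.5) with tips at (283,111) and (281,227). The left disc is at (203,193). Both agree with the top view to about 2 mm.

```bash
python3 - <<'E'
from h import *
p=np.load("w3p.npy",allow_pickle=True).item()
R_=ray(p,282.5,174.5,.032);print("R",R_,"L",ray(p,203,193,.032))
for n,t in(("R",((283,111),(281,227))),("L",((197,132),(219,241)))):
    a,b=[ray(p,*q,.009) for q in t];d=a-b;print(n,(a+b)/2,np.hypot(*d[:2]),np.degrees(np.arctan2(d[1],d[0])))
s=get_obs();M=rot(s["tool_rot"]);print(np.degrees(np.arctan2(M[1,0],M[0,0])),totool([R_[0]-.001,R_[1],.004]))
E
```

```text
R [0.45140501 0.29604952 0.032     ] L [0.43659894 0.39622773 0.032     ]
R [0.45041785 0.29668594 0.009     ] 0.15093154648307697 -5.72352725678859
L [0.43584485 0.39472745 0.009     ] 0.14775717926091375 2.6002954728292735
-4.8998930805961995 [0.0053198  0.00331744 0.24669616]
```

```bash
python3 -m jog '[{"x":0.005,"y":0.0035,"z":0.02,"ax":0,"ay":0,"az":0.007},{"x":0.005,"y":0.0035,"z":0.06,"ax":0,"ay":0,"az":0.007},{"x":0.005,"y":0.0035,"z":0.1,"ax":0,"ay":0,"az":0.007},{"x":0.005,"y":0.0035,"z":0.14,"ax":0,"ay":0,"az":0.007},{"x":0.005,"y":0.0035,"z":0.18,"ax":0,"ay":0,"az":0.007},{"x":0.005,"y":0.0035,"z":0.21,"ax":0,"ay":0,"az":0.007},{"x":0.005,"y":0.0035,"z":0.23,"ax":0,"ay":0,"az":0.007},{"x":0.005,"y":0.0035,"z":0.24,"ax":0,"ay":0,"az":0.007},{"x":0.005,"y":0.0035,"z":0.245,"ax":0,"ay":0,"az":0.007},{"x":0.005,"y":0.0035,"z":0.245,"ax":0,"ay":0,"az":0.007},{"x":0.005,"y":0.0035,"z":0.245,"ax":0,"ay":0,"az":0.007}]' 0.8
python3 -m jog '[{"x":0,"y":0,"z":0,"ax":0,"ay":0,"az":0},{"x":0,"y":0,"z":0,"ax":0,"ay":0,"az":0},{"x":0,"y":0,"z":0,"ax":0,"ay":0,"az":0},{"x":0,"y":0,"z":0,"ax":0,"ay":0,"az":0},{"x":0,"y":0,"z":0,"ax":0,"ay":0,"az":0},{"x":0,"y":0,"z":0,"ax":0,"ay":0,"az":0},{"x":0,"y":0,"z":0,"ax":0,"ay":0,"az":0},{"x":0,"y":0,"z":0,"ax":0,"ay":0,"az":0}]' 0 40
python3 - <<'E'
from h import *
s=get_obs();print(s["eef_pos"],s["gripper_width"],s["grasp_force"],totool([.45,.296,.25]),totool([.4852,-.135,.25]))
E
```

```text
t: 4.35
eef_pos: [0.45, 0.2977, 0.0064]
tool_rot: [-0.001, 0.999, -0.045, 0.001]
contact_force: [-0.1, 0.3, 0.1]
gripper_width: 0.799
grasp_force: 0.0
t: 5.15
eef_pos: [0.4496, 0.2975, 0.006]
tool_rot: [-0.0, 0.999, -0.045, 0.001]
contact_force: [-0.3, -1.4, 5.4]
gripper_width: 0.321
grasp_force: 40.3
[0.4496327  0.29753183 0.0060282 ] 0.32109165542948376 40.296467542648315 [ 0.00074664  0.00138882 -0.24397179] [ 0.07469257  0.42745457 -0.24407921]
```

```bash
python3 -m jog '[{"x":0,"y":0,"z":-0.01,"ax":0,"ay":0,"az":0},{"x":0,"y":0,"z":-0.03,"ax":0,"ay":0,"az":0},{"x":0,"y":0,"z":-0.06,"ax":0,"ay":0,"az":0},{"x":0,"y":0,"z":-0.1,"ax":0,"ay":0,"az":0},{"x":0,"y":0,"z":-0.14,"ax":0,"ay":0,"az":0},{"x":0,"y":0,"z":-0.18,"ax":0,"ay":0,"az":0},{"x":0,"y":0,"z":-0.22,"ax":0,"ay":0,"az":0},{"x":0,"y":0,"z":-0.24,"ax":0,"ay":0,"az":0},{"x":0,"y":0,"z":-0.244,"ax":0,"ay":0,"az":0}]'
python3 -m jog '[{"x":0.003,"y":0.015,"z":0,"ax":0,"ay":0,"az":0},{"x":0.01,"y":0.05,"z":0,"ax":0,"ay":0,"az":0.01},{"x":0.017,"y":0.095,"z":0,"ax":0,"ay":0,"az":0.01},{"x":0.025,"y":0.14,"z":0,"ax":0,"ay":0,"az":0.015},{"x":0.032,"y":0.185,"z":0,"ax":0,"ay":0,"az":0.02},{"x":0.04,"y":0.23,"z":0,"ax":0,"ay":0,"az":0.025},{"x":0.048,"y":0.275,"z":0,"ax":0,"ay":0,"az":0.03},{"x":0.056,"y":0.32,"z":0,"ax":0,"ay":0,"az":0.035},{"x":0.064,"y":0.365,"z":0,"ax":0,"ay":0,"az":0.04},{"x":0.07,"y":0.4,"z":0,"ax":0,"ay":0,"az":0.045},{"x":0.074,"y":0.422,"z":0,"ax":0,"ay":0,"az":0.05},{"x":0.0745,"y":0.427,"z":0,"ax":0,"ay":0,"az":0.05}]'
python3 -m jog '[{"x":0,"y":0,"z":0.02,"ax":0,"ay":0,"az":0},{"x":0,"y":0,"z":0.05,"ax":0,"ay":0,"az":0},{"x":0,"y":0,"z":0.09,"ax":0,"ay":0,"az":0},{"x":0,"y":0,"z":0.12,"ax":0,"ay":0,"az":0},{"x":0,"y":0,"z":0.14,"ax":0,"ay":0,"az":0},{"x":0,"y":0,"z":0.15,"ax":0,"ay":0,"az":0},{"x":0,"y":0,"z":0.15,"ax":0,"ay":0,"az":0},{"x":0,"y":0,"z":0.15,"ax":0,"ay":0,"az":0}]'
python3 - <<'E'
from h import *
s=get_obs();M=rot(s["tool_rot"]);print(s["eef_pos"],s["gripper_width"],np.degrees(np.arctan2(M[1,0],M[0,0])),totool([.4850,-.135,.065]))
p=camera_params("wrist");im=read_camera("wrist")
cv2.imwrite("pics/w4.png",cv2.resize(im[60:300,160:400,::-1],None,fx=2.4,fy=2.4));np.save("w4p.npy",p,allow_pickle=True)
E
```

```text
t: 6.05
eef_pos: [0.45, 0.2982, 0.2525]
tool_rot: [-0.001, 0.999, -0.045, 0.002]
contact_force: [0.7, 0.8, -1.6]
gripper_width: 0.321
grasp_force: 39.5
t: 7.25
eef_pos: [0.4836, -0.1378, 0.2478]
tool_rot: [0.0, 0.997, -0.072, -0.001]
contact_force: [0.2, -0.1, -2.0]
gripper_width: 0.319
grasp_force: 39.6
t: 8.05
eef_pos: [0.4854, -0.1342, 0.0998]
tool_rot: [-0.0, 0.998, -0.07, 0.0]
contact_force: [-0.1, -0.6, -0.9]
gripper_width: 0.32
grasp_force: 39.5
[ 0.48535512 -0.13419946  0.09983245] 0.31957583337076717 -7.993594209027297 [-0.00026126  0.00084958  0.03483212]
```

View pics/w4.png

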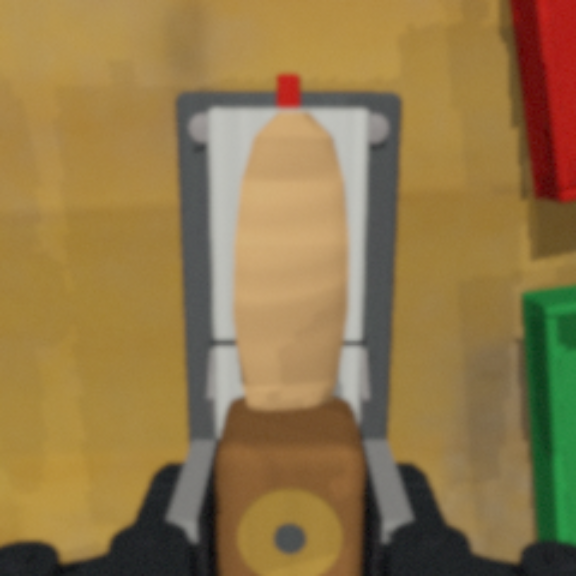

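The propeller is gripped over the beam with its tip in line with the pointer. The far black line is at full-picture pixel (280.4,202.9) and the brass disc at (280.8,284.2). I'll check the offset along the beam before lowering.

```bash
python3 - <<'E'
from h import *
p=np.load("w4p.npy",allow_pickle=True).item()
d=np.array([.990,-.139,0]);n=np.array([.139,.990,0])
b=ray(p,280.2,284.0,.1258);l=ray(p,280.2,202.7,.058)
print(b,l,l-d*.0185,(b-l)@d+.0185,(b-l)@n)
E
```

```text
[ 0.48735003 -0.13474346  0.1258    ] [ 0.50506148 -0.13714522  0.058     ] [ 0.48674648 -0.13457372  0.058     ] 0.0006318228416437831 -8.414440366962762e-05
```

Centred within 1 mm. Now I'll lower it to TCP z = 0.065, then release.

```bash
python3 -m jog '[{"x":0,"y":0,"z":0.01,"ax":0,"ay":0,"az":0},{"x":0,"y":0,"z":0.02,"ax":0,"ay":0,"az":0},{"x":0,"y":0,"z":0.028,"ax":0,"ay":0,"az":0},{"x":0,"y":0,"z":0.032,"ax":0,"ay":0,"az":0},{"x":0,"y":0,"z":0.0345,"ax":0,"ay":0,"az":0},{"x":0,"y":0,"z":0.0355,"ax":0,"ay":0,"az":0},{"x":0,"y":0,"z":0.0355,"ax":0,"ay":0,"az":0},{"x":0,"y":0,"z":0.0355,"ax":0,"ay":0,"az":0}]'
python3 -m jog '[{"x":0,"y":0,"z":0,"ax":0,"ay":0,"az":0},{"x":0,"y":0,"z":0,"ax":0,"ay":0,"az":0},{"x":0,"y":0,"z":0,"ax":0,"ay":0,"az":0},{"x":0,"y":0,"z":0,"ax":0,"ay":0,"az":0},{"x":0,"y":0,"z":0,"ax":0,"ay":0,"az":0},{"x":0,"y":0,"z":0,"ax":0,"ay":0,"az":0},{"x":0,"y":0,"z":0,"ax":0,"ay":0,"az":0},{"x":0,"y":0,"z":0,"ax":0,"ay":0,"az":0},{"x":0,"y":0,"z":0,"ax":0,"ay":0,"az":0},{"x":0,"y":0,"z":0,"ax":0,"ay":0,"az":0},{"x":0,"y":0,"z":0,"ax":0,"ay":0,"az":0},{"x":0,"y":0,"z":0,"ax":0,"ay":0,"az":0}]' 0.7
python3 - <<'E'
from h import *
s=get_obs();print(s["eef_pos"],s["gripper_width"],s["contact_force"])
im=read_camera("wrist");p=camera_params("wrist")
a=cv2.resize(im[60:360,160:400,::-1],(400,500),interpolation=cv2.INTER_CUBIC)
im=read_camera("scene");pt=pix(camera_params("scene"),[.486,-.135,.06]).astype(int);print(pt)
b=cv2.resize(im[pt[1]-40:pt[1]+40,pt[0]-32:pt[0]+32,::-1],(400,500),interpolation=cv2.INTER_CUBIC)
cv2.imwrite("pics/bal1.png",np.hstack([a,b]));np.save("w5p.npy",p,allow_pickle=True)
E
```

```text
t: 8.9
eef_pos: [0.4848, -0.1347, 0.064]
tool_rot: [0.0, 0.998, -0.07, -0.0]
contact_force: [-0.9, 0.7, 2.0]
gripper_width: 0.32
grasp_force: 39.9
t: 10.1
eef_pos: [0.4849, -0.1347, 0.0638]
tool_rot: [0.0, 0.998, -0.07, -0.0]
contact_force: [-0.1, 0.8, -0.7]
gripper_width: 0.703
grasp_force: 0.0
[ 0.48489703 -0.13468189  0.06380779] 0.7030589262330305 [-0.1305032   0.80305836 -0.74071223]
[351 214]
```

View pics/bal1.png

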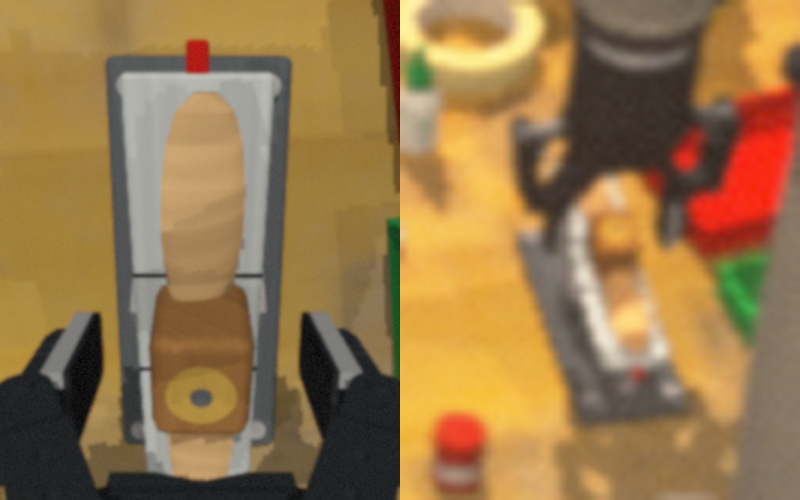

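The fingers are clear, and the hub sits between the black lines (crop rows 274 and 369). The far beam end looks wide, at crop row 72 from column 120 to 280. I'll compare that with predictions for different tilts.

```bash
python3 - <<'E'
from h import *
p=np.load("w5p.npy",allow_pickle=True).item()
c=np.array([.486,-.1348]);d=np.array([.990,-.139]);n=np.array([.139,.990])
def pt(x,y,z,t):  # pivot z .052, + = far(+x) end down
    X=x*np.cos(t)+z*np.sin(t);Z=.052-x*np.sin(t)+z*np.cos(t)
    return pix(p,[*(c+d*X+n*y),Z])
f=lambda q:((q[0]-160)*5/3,(q[1]-60)*5/3)
for t in(-.2,-.13,0,.13,.2):
    print(t,[np.round(f(pt(*a,t)),0) for a in((.078,.02,.006),(.078,-.02,.006),(.0185,.0,.006),(-.0185,0,.006),(0,0,.038))])
E
```

```text
-0.2 [array([120.,  77.]), array([279.,  77.]), array([199., 278.]), array([199., 371.]), array([199., 401.])]
-0.13 [array([123.,  72.]), array([276.,  73.]), array([199., 275.]), array([199., 372.]), array([199., 393.])]
0 [array([128.,  69.]), array([271.,  69.]), array([199., 270.]), array([199., 375.]), array([199., 377.])]
0.13 [array([133.,  70.]), array([266.,  70.]), array([199., 265.]), array([199., 376.]), array([199., 360.])]
0.2 [array([135.,  73.]), array([264.,  73.]), array([200., 263.]), array([199., 376.]), array([199., 350.])]
```

Tilt is about −0.18, with the end towards the robot down: the edges at columns 120/280, the lines at 274/369 and the disc at row 398 all agree. This propeller is one-sided, so it goes in the red tray. I'll tilt the tool to match, grip it and lift.

```bash
python3 -m jog '[{"x":0,"y":0,"z":0,"ax":0,"ay":0.06,"az":0},{"x":-0.001,"y":0,"z":0,"ax":0,"ay":0.12,"az":0},{"x":-0.001,"y":0,"z":0,"ax":0,"ay":0.18,"az":0},{"x":-0.001,"y":0,"z":0,"ax":0,"ay":0.18,"az":0},{"x":-0.001,"y":0,"z":0,"ax":0,"ay":0.18,"az":0}]'
python3 -m jog '[{"x":0,"y":0,"z":0,"ax":0,"ay":0,"az":0},{"x":0,"y":0,"z":0,"ax":0,"ay":0,"az":0},{"x":0,"y":0,"z":0,"ax":0,"ay":0,"az":0},{"x":0,"y":0,"z":0,"ax":0,"ay":0,"az":0},{"x":0,"y":0,"z":0,"ax":0,"ay":0,"az":0},{"x":0,"y":0,"z":0,"ax":0,"ay":0,"az":0},{"x":0,"y":0,"z":0,"ax":0,"ay":0,"az":0},{"x":0,"y":0,"z":0,"ax":0,"ay":0,"az":0}]' 0 40
python3 -m jog '[{"x":0.002,"y":0,"z":-0.01,"ax":0,"ay":0,"az":0},{"x":0.006,"y":0,"z":-0.03,"ax":0,"ay":0,"az":0},{"x":0.011,"y":0,"z":-0.06,"ax":0,"ay":-0.04,"az":0},{"x":0.018,"y":0,"z":-0.1,"ax":0,"ay":-0.1,"az":0},{"x":0.022,"y":0,"z":-0.12,"ax":0,"ay":-0.15,"az":0},{"x":0.023,"y":0,"z":-0.13,"ax":0,"ay":-0.18,"az":0},{"x":0.023,"y":0,"z":-0.13,"ax":0,"ay":-0.18,"az":0},{"x":0.023,"y":0,"z":-0.13,"ax":0,"ay":-0.18,"az":0}]'
python3 - <<'E'
from h import *
p2=np.load("w2p.npy",allow_pickle=True).item();p=camera_params("top")
g=[ray(p2,*c,.024) for c in((327,33),(338,118),(484,86))];print("redW",(g[0]+g[2])/2,[np.round(x[:2],3) for x in g])
for n,cs in(("red",((411,196),(474,191),(478,227),(416,231))),("green",((414,243),(478,240),(480,279),(417,279)))):
    g=[ray(p,*c,.024) for c in cs];print(n,np.mean(g,0),[np.round(x[:2],3) for x in g])
s=get_obs();print(s["eef_pos"],rot(s["tool_rot"]).round(3),totool([.585,-.311,.18]))
E
```

```text
t: 10.7
eef_pos: [0.484, -0.1346, 0.064]
tool_rot: [0.006, 0.994, -0.07, 0.089]
contact_force: [0.8, -0.6, 1.2]
gripper_width: 0.697
grasp_force: 0.0
t: 11.5
eef_pos: [0.4845, -0.1346, 0.0641]
tool_rot: [0.006, 0.993, -0.07, 0.09]
contact_force: [2.0, -0.2, 3.4]
gripper_width: 0.321
grasp_force: 40.1
t: 12.3
eef_pos: [0.4823, -0.1343, 0.1952]
tool_rot: [-0.0, 0.998, -0.07, -0.001]
contact_force: [-0.0, 0.6, -2.0]
gripper_width: 0.317
grasp_force: 39.6
redW [ 0.58825517 -0.31251987  0.024     ] [array([ 0.633, -0.214]), array([ 0.53 , -0.219]), array([ 0.543, -0.411])]
red [ 0.58370785 -0.31218774  0.024     ] [array([ 0.632, -0.214]), array([ 0.642, -0.403]), array([ 0.534, -0.408]), array([ 0.527, -0.224])]
green [ 0.43837642 -0.31144753  0.024     ] [array([ 0.492, -0.216]), array([ 0.495, -0.405]), array([ 0.381, -0.404]), array([ 0.386, -0.22 ])]
[ 0.48225418 -0.13434195  0.19520397] [[ 0.99  -0.14  -0.001]
 [-0.14  -0.99   0.   ]
 [-0.001 -0.    -1.   ]] [0.12643785 0.16056993 0.01505652]
```

```bash
python3 -m jog '[{"x":0.005,"y":0.007,"z":0,"ax":0,"ay":0,"az":-0.08},{"x":0.015,"y":0.02,"z":0,"ax":0,"ay":0,"az":-0.22},{"x":0.027,"y":0.035,"z":0,"ax":0,"ay":0,"az":-0.36},{"x":0.039,"y":0.05,"z":0,"ax":0,"ay":0,"az":-0.5},{"x":0.051,"y":0.065,"z":0,"ax":0,"ay":0,"az":-0.64},{"x":0.063,"y":0.08,"z":0,"ax":0,"ay":0,"az":-0.78},{"x":0.075,"y":0.095,"z":0,"ax":0,"ay":0,"az":-0.92},{"x":0.087,"y":0.11,"z":0,"ax":0,"ay":0,"az":-1.06},{"x":0.099,"y":0.125,"z":0,"ax":0,"ay":0,"az":-1.2},{"x":0.11,"y":0.14,"z":0,"ax":0,"ay":0,"az":-1.34},{"x":0.12,"y":0.153,"z":0,"ax":0,"ay":0,"az":-1.48},{"x":0.1264,"y":0.1606,"z":0,"ax":0,"ay":0,"az":-1.62}]'
python3 -m jog '[{"x":0,"y":0,"z":0.02,"ax":0,"ay":0,"az":-0.1},{"x":0,"y":0,"z":0.05,"ax":0,"ay":0,"az":-0.143},{"x":0,"y":0,"z":0.07,"ax":0,"ay":0,"az":-0.143},{"x":0,"y":0,"z":0.08,"ax":0,"ay":0,"az":-0.143},{"x":0,"y":0,"z":0.08,"ax":0,"ay":0,"az":-0.143},{"x":0,"y":0,"z":0.08,"ax":0,"ay":0,"az":-0.143}]'
python3 - <<'E'
from h import *
s=get_obs();M=rot(s["tool_rot"]);print(s["q"],s["eef_pos"],np.degrees(np.arctan2(M[1,0],M[0,0])),totool([.586,-.312,.0095]))
p=camera_params("wrist");im=read_camera("wrist")
cv2.imwrite("pics/w6.png",im[:,:,::-1])
E
```

```text
t: 13.5
eef_pos: [0.5847, -0.3121, 0.1938]
tool_rot: [-0.001, 0.737, 0.676, -0.001]
contact_force: [0.1, -0.8, -1.9]
gripper_width: 0.321
grasp_force: 39.7
t: 14.1
eef_pos: [0.5861, -0.311, 0.1162]
tool_rot: [0.0, 0.688, 0.725, 0.0]
contact_force: [-1.1, 0.1, -1.5]
gripper_width: 0.321
grasp_force: 39.6
[ 0.76174413  0.63266761 -0.52802717  1.65197885  0.37246653  0.95855424
  0.1533298 ] [ 0.58612303 -0.31103048  0.11619112] 92.98243209746974 [-0.00096231 -0.0002028   0.10669106]
```

View pics/w6.png

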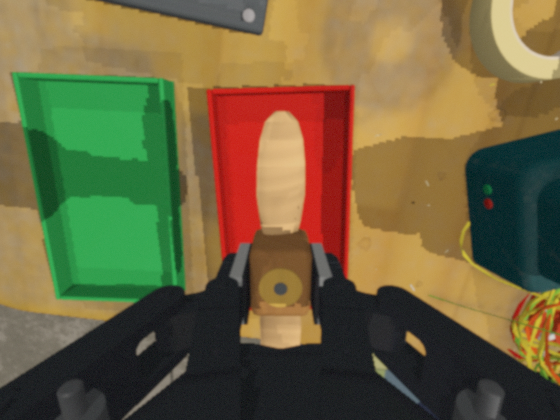

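The propeller is held level and centred over the red tray, whose rim spans columns 210–353 with the blade at 281. I'll lower it, release and rise.

```bash
python3 -m jog '[{"x":-0.001,"y":0,"z":0.02,"ax":0,"ay":0,"az":0},{"x":-0.001,"y":0,"z":0.05,"ax":0,"ay":0,"az":0},{"x":-0.001,"y":0,"z":0.075,"ax":0,"ay":0,"az":0},{"x":-0.001,"y":0,"z":0.09,"ax":0,"ay":0,"az":0},{"x":-0.001,"y":0,"z":0.1,"ax":0,"ay":0,"az":0},{"x":-0.001,"y":0,"z":0.105,"ax":0,"ay":0,"az":0},{"x":-0.001,"y":0,"z":0.1075,"ax":0,"ay":0,"az":0},{"x":-0.001,"y":0,"z":0.1075,"ax":0,"ay":0,"az":0},{"x":-0.001,"y":0,"z":0.1075,"ax":0,"ay":0,"az":0}]'
python3 -m jog '[{"x":0,"y":0,"z":0,"ax":0,"ay":0,"az":0},{"x":0,"y":0,"z":0,"ax":0,"ay":0,"az":0},{"x":0,"y":0,"z":0,"ax":0,"ay":0,"az":0},{"x":0,"y":0,"z":0,"ax":0,"ay":0,"az":0},{"x":0,"y":0,"z":0,"ax":0,"ay":0,"az":0},{"x":0,"y":0,"z":0,"ax":0,"ay":0,"az":0}]' 0.5
python3 -m jog '[{"x":0,"y":0,"z":-0.01,"ax":0,"ay":0,"az":0},{"x":0,"y":0,"z":-0.03,"ax":0,"ay":0,"az":0},{"x":0,"y":0,"z":-0.07,"ax":0,"ay":0,"az":0},{"x":0,"y":0,"z":-0.11,"ax":0,"ay":0,"az":0},{"x":0,"y":0,"z":-0.15,"ax":0,"ay":0,"az":0},{"x":0,"y":0,"z":-0.19,"ax":0,"ay":0,"az":0},{"x":0,"y":0,"z":-0.22,"ax":0,"ay":0,"az":0},{"x":0,"y":0,"z":-0.24,"ax":0,"ay":0,"az":0},{"x":0,"y":0,"z":-0.24,"ax":0,"ay":0,"az":0}]'
python3 - <<'E'
from h import *
im=read_camera("wrist");p=camera_params("wrist");im2=read_camera("top");np.save("w7p.npy",p,allow_pickle=True)
a=cv2.resize(im[:,:,::-1],(560,420));b=cv2.resize(im2[180:300,400:490,::-1],(240,320));b=cv2.copyMakeBorder(b,0,100,0,0,cv2.BORDER_CONSTANT)
cv2.imwrite("pics/w7.png",np.hstack([a,b]))
s=get_obs();print(s["eef_pos"],totool([.43,.39,.25]))
E
```

```text
t: 15.05
eef_pos: [0.587, -0.3123, 0.0102]
tool_rot: [0.001, 0.689, 0.725, 0.0]
contact_force: [-3.0, 2.2, 7.7]
gripper_width: 0.32
grasp_force: 40.9
t: 15.65
eef_pos: [0.586, -0.3121, 0.0082]
tool_rot: [-0.0, 0.689, 0.725, 0.0]
contact_force: [0.3, 0.1, -0.5]
gripper_width: 0.5
grasp_force: 0.0
t: 16.55
eef_pos: [0.5879, -0.3125, 0.253]
tool_rot: [0.003, 0.688, 0.725, 0.001]
contact_force: [-0.6, 0.1, 0.8]
gripper_width: 0.502
grasp_force: 0.0
[ 0.58596618 -0.31209376  0.24874912] [ 0.70925853 -0.11921398 -0.00173819]
```

View pics/w7.png

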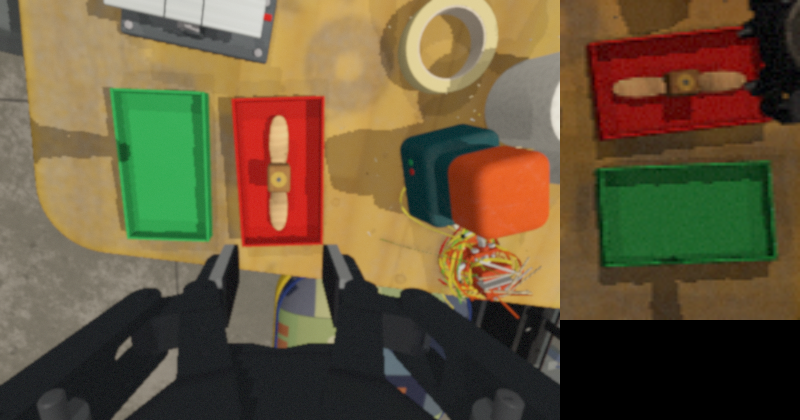

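The propeller lies flat in the red tray (279,180), clear of the walls; the top view agrees. My picture budget is used up, so from here I'll measure by code. On to the left propeller at about (0.4357, 0.3955), yaw 2.6°.

```bash
python3 -m jog '[{"x":0.02,"y":-0.003,"z":0,"ax":0,"ay":0,"az":0.06},{"x":0.06,"y":-0.01,"z":0,"ax":0,"ay":0,"az":0.18},{"x":0.1,"y":-0.016,"z":0,"ax":0,"ay":0,"az":0.32},{"x":0.145,"y":-0.023,"z":0,"ax":0,"ay":0,"az":0.46},{"x":0.19,"y":-0.03,"z":0,"ax":0,"ay":0,"az":0.6},{"x":0.235,"y":-0.037,"z":0,"ax":0,"ay":0,"az":0.74},{"x":0.28,"y":-0.044,"z":0,"ax":0,"ay":0,"az":0.88},{"x":0.325,"y":-0.052,"z":0,"ax":0,"ay":0,"az":1.02},{"x":0.37,"y":-0.059,"z":0,"ax":0,"ay":0,"az":1.16},{"x":0.415,"y":-0.066,"z":0,"ax":0,"ay":0,"az":1.3},{"x":0.45,"y":-0.071,"z":0,"ax":0,"ay":0,"az":1.42},{"x":0.48,"y":-0.076,"z":0,"ax":0,"ay":0,"az":1.5}]' 0.8
python3 -m jog '[{"x":0,"y":0,"z":0,"ax":0,"ay":0,"az":0},{"x":0,"y":0,"z":0,"ax":0,"ay":0,"az":0}]'
python3 - <<'E'
from h import *
s=get_obs();M=rot(s["tool_rot"]);print(s["q"],s["eef_pos"],np.degrees(np.arctan2(M[1,0],M[0,0])),totool([.4365,.3955,.25]))
E
```

```text
t: 17.85
eef_pos: [0.4834, 0.1654, 0.2471]
tool_rot: [0.0, 0.998, 0.06, -0.001]
contact_force: [0.3, 0.4, 0.3]
gripper_width: 0.796
grasp_force: 0.0
t: 18.05
eef_pos: [0.4843, 0.1633, 0.2472]
tool_rot: [0.0, 0.998, 0.063, -0.001]
contact_force: [0.2, -0.5, -0.5]
gripper_width: 0.799
grasp_force: 0.0
[ 0.03960264  0.24097944 -0.56473243  1.89142646  0.14728453  1.05247598
 -2.03100225] [0.48431966 0.16333114 0.24716833] 7.18566855680175 [-0.01840944 -0.23632514 -0.00293973]
```

```bash
python3 -m jog '[{"x":-0.002,"y":-0.02,"z":0,"ax":0,"ay":0,"az":0.02},{"x":-0.005,"y":-0.06,"z":0,"ax":0,"ay":0,"az":0.04},{"x":-0.008,"y":-0.1,"z":0,"ax":0,"ay":0,"az":0.06},{"x":-0.011,"y":-0.14,"z":0,"ax":0,"ay":0,"az":0.08},{"x":-0.014,"y":-0.18,"z":0,"ax":0,"ay":0,"az":0.08},{"x":-0.017,"y":-0.215,"z":0,"ax":0,"ay":0,"az":0.08},{"x":-0.0195,"y":-0.2363,"z":0,"ax":0,"ay":0,"az":0.08},{"x":-0.0195,"y":-0.2363,"z":0,"ax":0,"ay":0,"az":0.08},{"x":-0.0195,"y":-0.2363,"z":0,"ax":0,"ay":0,"az":0.08},{"x":-0.0195,"y":-0.2363,"z":0,"ax":0,"ay":0,"az":0.08}]'
python3 - <<'E'
from h import *
s=get_obs();M=rot(s["tool_rot"]);print(s["eef_pos"],np.degrees(np.arctan2(M[1,0],M[0,0])),totool([.4352,.396,.005]))
p=camera_params("wrist");im=read_camera("wrist");cv2.imwrite("pics/w8.png",im[:,:,::-1])
u,v=pix(p,[.4366,.3962,.032]);print("pred",u,v)
x0,y0=int(u)-35,int(v)-35
hsv=cv2.cvtColor(im[y0:y0+70,x0:x0+70],cv2.COLOR_RGB2HSV)
# brown hub = dark warm; take darkest-value component near centre
m=((hsv[...,2]<165)&(hsv[...,1]>110)).astype(np.uint8)
n,l,st,ce=cv2.connectedComponentsWithStats(m)
for i in range(1,n):
    if st[i,4]>40: print(st[i],ce[i]+[x0,y0])
E
```

```text
t: 19.05
eef_pos: [0.4382, 0.393, 0.2477]
tool_rot: [0.001, 1.0, 0.02, -0.0]
contact_force: [0.1, -0.6, -0.4]
gripper_width: 0.802
grasp_force: 0.0
[0.43822482 0.3929854  0.24768205] 2.2889665254114617 [-0.00284864 -0.00359425  0.24267629]
pred 277.0033015469863 181.09446745700103
[   0    0   70   70 2572] [280.60031104 175.68468118]
```

```bash
python3 -m jog '[{"x":0,"y":0,"z":0.04,"ax":0,"ay":0,"az":0},{"x":0,"y":0,"z":0.08,"ax":0,"ay":0,"az":0},{"x":0,"y":0,"z":0.12,"ax":0,"ay":0,"az":0},{"x":0,"y":0,"z":0.15,"ax":0,"ay":0,"az":0},{"x":0,"y":0,"z":0.16,"ax":0,"ay":0,"az":0},{"x":0,"y":0,"z":0.16,"ax":0,"ay":0,"az":0},{"x":0,"y":0,"z":0.16,"ax":0,"ay":0,"az":0},{"x":0,"y":0,"z":0.16,"ax":0,"ay":0,"az":0}]'
python3 - <<'E'
from h import *
s=get_obs();M=rot(s["tool_rot"]);print(s["eef_pos"],np.degrees(np.arctan2(M[1,0],M[0,0])),totool([.4352,.396,.005]))
p=camera_params("wrist");im=read_camera("wrist");cv2.imwrite("pics/w9.png",im[:,:,::-1])
u,v=pix(p,[.4366,.3962,.032]);print("pred",u,v)
u,v=int(u),int(v)
g=cv2.cvtColor(im,cv2.COLOR_RGB2GRAY).astype(int)
print("row",[g[v-12:v-8,x:x+2].mean().astype(int) for x in range(u-40,u+40,2)])
print("col",[g[y:y+2,u+12:u+16].mean().astype(int) for y in range(v-50,v+50,2)])
c=cv2.HoughCircles(cv2.cvtColor(im,cv2.COLOR_RGB2GRAY)[v-40:v+40,u-40:u+40],cv2.HOUGH_GRADIENT,1,20,param1=80,param2=12,minRadius=5,maxRadius=20);print(None if c is None else c[0]+[u-40,v-40,0])
E
```

```text
t: 19.9
eef_pos: [0.438, 0.3963, 0.0903]
tool_rot: [-0.001, 1.0, 0.021, 0.001]
contact_force: [-0.1, -0.2, -0.2]
gripper_width: 0.801
grasp_force: 0.0
[0.43798177 0.39628499 0.09029131] 2.426134320714376 [-0.00301062  0.00034492  0.08528332]
pred 279.9229812197943 225.51770692138675
row [np.int64(130), np.int64(130), np.int64(131), np.int64(132), np.int64(131), np.int64(130), np.int64(130), np.int64(130), np.int64(130), np.int64(128), np.int64(105), np.int64(95), np.int64(103), np.int64(109), np.int64(111), np.int64(117), np.int64(125), np.int64(132), np.int64(136), np.int64(137), np.int64(136), np.int64(135), np.int64(132), np.int64(127), np.int64(117), np.int64(109), np.int64(106), np.int64(105), np.int64(99), np.int64(96), np.int64(119), np.int64(123), np.int64(124), np.int64(125), np.int64(125), np.int64(124), np.int64(125), np.int64(124), np.int64(123), np.int64(123)]
col [np.int64(128), np.int64(124), np.int64(122), np.int64(120), np.int64(118), np.int64(115), np.int64(113), np.int64(109), np.int64(104), np.int64(91), np.int64(78), np.int64(79), np.int64(81), np.int64(92), np.int64(109), np.int64(110), np.int64(108), np.int64(107), np.int64(107), np.int64(106), np.int64(105), np.int64(106), np.int64(110), np.int64(116), np.int64(119), np.int64(120), np.int64(119), np.int64(114), np.int64(108), np.int64(105), np.int64(103), np.int64(103), np.int64(103), np.int64(100), np.int64(95), np.int64(102), np.int64(106), np.int64(108), np.int64(110), np.int64(119), np.int64(137), np.int64(140), np.int64(141), np.int64(143), np.int64(146), np.int64(145), np.int64(143), np.int64(144), np.int64(145), np.int64(144)]
[[278.5 225.5  13. ]]
```

The predicted hub (279.9,225.5) matches the disc found at (278.5,225.5). I'll lower and grip.

```bash
python3 -m jog '[{"x":-0.003,"y":0.001,"z":0.02,"ax":0,"ay":0,"az":0},{"x":-0.003,"y":0.001,"z":0.045,"ax":0,"ay":0,"az":0},{"x":-0.003,"y":0.001,"z":0.065,"ax":0,"ay":0,"az":0},{"x":-0.003,"y":0.001,"z":0.077,"ax":0,"ay":0,"az":0},{"x":-0.003,"y":0.001,"z":0.084,"ax":0,"ay":0,"az":0},{"x":-0.003,"y":0.001,"z":0.084,"ax":0,"ay":0,"az":0},{"x":-0.003,"y":0.001,"z":0.084,"ax":0,"ay":0,"az":0}]'
python3 -m jog '[{"x":0,"y":0,"z":0,"ax":0,"ay":0,"az":0},{"x":0,"y":0,"z":0,"ax":0,"ay":0,"az":0},{"x":0,"y":0,"z":0,"ax":0,"ay":0,"az":0},{"x":0,"y":0,"z":0,"ax":0,"ay":0,"az":0},{"x":0,"y":0,"z":0,"ax":0,"ay":0,"az":0},{"x":0,"y":0,"z":0,"ax":0,"ay":0,"az":0},{"x":0,"y":0,"z":0,"ax":0,"ay":0,"az":0},{"x":0,"y":0,"z":0,"ax":0,"ay":0,"az":0}]' 0 40
python3 -m jog '[{"x":0,"y":0,"z":-0.01,"ax":0,"ay":0,"az":0},{"x":0,"y":0,"z":-0.03,"ax":0,"ay":0,"az":0},{"x":0,"y":0,"z":-0.06,"ax":0,"ay":0,"az":0},{"x":0,"y":0,"z":-0.1,"ax":0,"ay":0,"az":0},{"x":0,"y":0,"z":-0.14,"ax":0,"ay":0,"az":0},{"x":0,"y":0,"z":-0.18,"ax":0,"ay":0,"az":0},{"x":0,"y":0,"z":-0.22,"ax":0,"ay":0,"az":0},{"x":0,"y":0,"z":-0.24,"ax":0,"ay":0,"az":0},{"x":0,"y":0,"z":-0.244,"ax":0,"ay":0,"az":0},{"x":0,"y":0,"z":-0.244,"ax":0,"ay":0,"az":0},{"x":0,"y":0,"z":-0.244,"ax":0,"ay":0,"az":0}]'
python3 - <<'E'
from h import *
s=get_obs();M=rot(s["tool_rot"]);print(s["eef_pos"],np.degrees(np.arctan2(M[1,0],M[0,0])),totool([.4850,-.135,.25]))
E
```

```text
t: 20.65
eef_pos: [0.4344, 0.3948, 0.0052]
tool_rot: [-0.0, 1.0, 0.021, 0.0]
contact_force: [0.7, 0.3, 0.0]
gripper_width: 0.8
grasp_force: 0.0
t: 21.45
eef_pos: [0.4344, 0.3949, 0.0051]
tool_rot: [-0.0, 1.0, 0.021, 0.001]
contact_force: [0.0, -1.0, 6.8]
gripper_width: 0.322
grasp_force: 41.1
t: 22.55
eef_pos: [0.4333, 0.3932, 0.2466]
tool_rot: [0.001, 1.0, 0.021, -0.001]
contact_force: [0.6, -0.6, -1.6]
gripper_width: 0.324
grasp_force: 40.3
[0.43334965 0.39322031 0.24655118] 2.4487387064138786 [ 0.02902728  0.52995103 -0.00238191]
```

```bash
python3 -m jog '[{"x":0.001,"y":0.02,"z":0,"ax":0,"ay":0,"az":0.01},{"x":0.003,"y":0.06,"z":0,"ax":0,"ay":0,"az":0.02},{"x":0.005,"y":0.105,"z":0,"ax":0,"ay":0,"az":0.04},{"x":0.008,"y":0.155,"z":0,"ax":0,"ay":0,"az":0.06},{"x":0.011,"y":0.205,"z":0,"ax":0,"ay":0,"az":0.08},{"x":0.014,"y":0.255,"z":0,"ax":0,"ay":0,"az":0.1},{"x":0.017,"y":0.305,"z":0,"ax":0,"ay":0,"az":0.12},{"x":0.02,"y":0.355,"z":0,"ax":0,"ay":0,"az":0.14},{"x":0.023,"y":0.405,"z":0,"ax":0,"ay":0,"az":0.16},{"x":0.025,"y":0.455,"z":0,"ax":0,"ay":0,"az":0.18},{"x":0.027,"y":0.5,"z":0,"ax":0,"ay":0,"az":0.182},{"x":0.0285,"y":0.53,"z":0,"ax":0,"ay":0,"az":0.182}]'
python3 -m jog '[{"x":0,"y":0,"z":0.02,"ax":0,"ay":0,"az":0},{"x":0,"y":0,"z":0.05,"ax":0,"ay":0,"az":0},{"x":0,"y":0,"z":0.09,"ax":0,"ay":0,"az":0},{"x":0,"y":0,"z":0.12,"ax":0,"ay":0,"az":0},{"x":0,"y":0,"z":0.14,"ax":0,"ay":0,"az":0},{"x":0,"y":0,"z":0.147,"ax":0,"ay":0,"az":0},{"x":0,"y":0,"z":0.147,"ax":0,"ay":0,"az":0},{"x":0,"y":0,"z":0.147,"ax":0,"ay":0,"az":0}]'
python3 - <<'E'
from h import *
s=get_obs();M=rot(s["tool_rot"]);print(s["eef_pos"],np.degrees(np.arctan2(M[1,0],M[0,0])),totool([.4847,-.135,.064]))
p=camera_params("wrist");im=read_camera("wrist");cv2.imwrite("pics/w10.png",im[:,:,::-1])
g=cv2.cvtColor(im,cv2.COLOR_RGB2GRAY);o=cv2.cvtColor(np.ascontiguousarray(cv2.imread("pics/w4.png")),cv2.COLOR_BGR2GRAY)
b=s["eef_pos"][2]-.0055+.032
c=cv2.HoughCircles(g[240:320,240:330],cv2.HOUGH_GRADIENT,1,20,param1=80,param2=12,minRadius=12,maxRadius=30)
print(None if c is None else c[0]+[240,240,0])
d=np.array([.990,-.139,0]);n=np.array([.139,.990,0]);l=np.array([.4865,-.1346,.058])
if c is not None:
    B=ray(p,*(c[0][0][:2]+[240,240]),b);print(B,(B-l)@d,(B-l)@n)
print("line rows pred",pix(p,l+d*.0185),[int(g[y,251:255].mean()) for y in range(190,220)])
E
```

```text
t: 23.75
eef_pos: [0.4835, -0.1379, 0.2464]
tool_rot: [0.0, 0.997, -0.072, -0.002]
contact_force: [0.5, 0.4, -1.1]
gripper_width: 0.324
grasp_force: 40.3
t: 24.55
eef_pos: [0.4855, -0.134, 0.1017]
tool_rot: [-0.0, 0.998, -0.07, 0.0]
contact_force: [0.3, -1.1, -1.0]
gripper_width: 0.316
grasp_force: 40.3
[ 0.4854548  -0.13401492  0.1017079 ] -7.971231450351496 [-0.00062612  0.00108159  0.03770761]
[[282.5        283.5         19.60000038]]
[ 0.4878741  -0.13562534  0.1282079 ] 0.00150288454551723 -0.0008240902975941903
line rows pred [280.58950271 202.36441757] [187, 187, 187, 187, 187, 187, 187, 187, 187, 182, 163, 118, 102, 144, 175, 185, 186, 186, 186, 185, 185, 185, 185, 185, 185, 185, 184, 185, 184, 184]
```

```bash
python3 -m jog '[{"x":-0.001,"y":0,"z":0.01,"ax":0,"ay":0,"az":0},{"x":-0.001,"y":0,"z":0.02,"ax":0,"ay":0,"az":0},{"x":-0.001,"y":0,"z":0.03,"ax":0,"ay":0,"az":0},{"x":-0.001,"y":0,"z":0.035,"ax":0,"ay":0,"az":0},{"x":-0.001,"y":0,"z":0.038,"ax":0,"ay":0,"az":0},{"x":-0.001,"y":0,"z":0.0385,"ax":0,"ay":0,"az":0},{"x":-0.001,"y":0,"z":0.0385,"ax":0,"ay":0,"az":0},{"x":-0.001,"y":0,"z":0.0385,"ax":0,"ay":0,"az":0}]'
python3 -m jog '[{"x":0,"y":0,"z":0,"ax":0,"ay":0,"az":0},{"x":0,"y":0,"z":0,"ax":0,"ay":0,"az":0},{"x":0,"y":0,"z":0,"ax":0,"ay":0,"az":0},{"x":0,"y":0,"z":0,"ax":0,"ay":0,"az":0},{"x":0,"y":0,"z":0,"ax":0,"ay":0,"az":0},{"x":0,"y":0,"z":0,"ax":0,"ay":0,"az":0},{"x":0,"y":0,"z":0,"ax":0,"ay":0,"az":0},{"x":0,"y":0,"z":0,"ax":0,"ay":0,"az":0},{"x":0,"y":0,"z":0,"ax":0,"ay":0,"az":0},{"x":0,"y":0,"z":0,"ax":0,"ay":0,"az":0},{"x":0,"y":0,"z":0,"ax":0,"ay":0,"az":0},{"x":0,"y":0,"z":0,"ax":0,"ay":0,"az":0}]' 0.7
python3 - <<'E'
from h import *
s=get_obs();print(s["eef_pos"],s["gripper_width"])
p=camera_params("wrist");im=read_camera("wrist");cv2.imwrite("pics/w11.png",im[:,:,::-1])
g=cv2.cvtColor(im,cv2.COLOR_RGB2GRAY)
c0=np.array([.4865,-.1346]);d=np.array([.990,-.139]);n=np.array([.139,.990])
def pt(x,y,z,t):
    X=x*np.cos(t)+z*np.sin(t);Z=.052-x*np.sin(t)+z*np.cos(t);return pix(p,[*(c0+d*X+n*y),Z])
for t in(-.18,-.1,0,.1,.18): print(t,*[np.round(pt(*a,t),1) for a in((.074,.02,.006),(.074,-.02,.006),(.0185,.017,.006),(-.0185,.017,.006),(0,0,.038))])
print("edge row108",g[108,225:345].tolist())
print("line col",g[205:295,250:254].mean(1).astype(int).tolist())
c=cv2.HoughCircles(g[240:330,240:330],cv2.HOUGH_GRADIENT,1,20,param1=80,param2=12,minRadius=12,maxRadius=30)
print(None if c is None else c[0]+[240,240,0])
E
```

```text
t: 25.4
eef_pos: [0.4836, -0.1338, 0.063]
tool_rot: [0.0, 0.998, -0.07, -0.001]
contact_force: [-2.9, 1.3, 5.7]
gripper_width: 0.322
grasp_force: 41.2
t: 26.6
eef_pos: [0.4841, -0.1339, 0.0628]
tool_rot: [0.0, 0.998, -0.07, 0.0]
contact_force: [0.8, -0.2, -0.5]
gripper_width: 0.707
grasp_force: 0.0
[ 0.48412709 -0.13390502  0.06284729] 0.7069458299543838
-0.18 [233.8 111.6] [327.8 111.7] [247.1 224.6] [250.2 281.5] [280.4 297.7]
-0.1 [235.6 108.8] [325.9 109. ] [247.3 222.4] [249.9 282.5] [280.4 292.2]
0 [237.8 107.1] [323.7 107.3] [247.7 220. ] [249.6 283.5] [280.4 284.7]
0.1 [239.9 107.2] [321.6 107.4] [248.  217.9] [249.2 284.1] [280.5 276.6]
0.18 [241.4 108.4] [320.  108.5] [248.3 216.5] [248.9 284.4] [280.5 269.8]
edge row108 [87, 82, 79, 84, 94, 112, 134, 144, 147, 149, 149, 149, 151, 159, 174, 184, 188, 191, 190, 190, 189, 188, 185, 184, 183, 183, 182, 182, 180, 180, 180, 182, 184, 183, 181, 180, 179, 179, 179, 179, 179, 178, 179, 180, 181, 183, 181, 175, 172, 170, 174, 174, 173, 171, 172, 171, 170, 170, 167, 164, 157, 154, 156, 163, 170, 173, 176, 175, 175, 175, 175, 177, 177, 178, 178, 177, 178, 178, 176, 177, 176, 176, 176, 178, 177, 177, 180, 183, 187, 188, 192, 192, 195, 192, 188, 179, 165, 151, 144, 145, 144, 144, 144, 139, 126, 102, 84, 81, 78, 79, 89, 109, 128, 138, 137, 137, 138, 135, 138, 137]
line col [173, 173, 173, 173, 173, 173, 172, 173, 173, 173, 173, 167, 146, 103, 63, 90, 130, 151, 157, 158, 158, 158, 157, 157, 157, 156, 153, 150, 145, 141, 138, 134, 130, 124, 120, 116, 113, 109, 102, 99, 96, 95, 92, 95, 93, 95, 95, 94, 93, 91, 90, 88, 88, 87, 86, 86, 86, 88, 86, 87, 89, 88, 87, 88, 88, 88, 90, 88, 89, 88, 88, 89, 89, 90, 91, 91, 86, 82, 82, 87, 91, 93, 94, 93, 93, 94, 97, 99, 104, 108]
[[280.5        286.5         21.29999924]
 [294.5        304.5         29.39999962]
 [264.5        302.5         14.69999981]]
```

The line spacing is 63.5 px and the disc is at row 286.5, which both put the tilt at about 0 ± 0.03. ±0.13 would put the disc at about row 294 or 274. This propeller balances, so it goes in the green tray.

```bash
python3 -m jog '[{"x":0,"y":0,"z":0,"ax":0,"ay":0,"az":0},{"x":0,"y":0,"z":0,"ax":0,"ay":0,"az":0},{"x":0,"y":0,"z":0,"ax":0,"ay":0,"az":0},{"x":0,"y":0,"z":0,"ax":0,"ay":0,"az":0},{"x":0,"y":0,"z":0,"ax":0,"ay":0,"az":0},{"x":0,"y":0,"z":0,"ax":0,"ay":0,"az":0},{"x":0,"y":0,"z":0,"ax":0,"ay":0,"az":0},{"x":0,"y":0,"z":0,"ax":0,"ay":0,"az":0}]' 0 40
python3 -m jog '[{"x":0,"y":0,"z":-0.01,"ax":0,"ay":0,"az":0},{"x":0,"y":0,"z":-0.03,"ax":0,"ay":0,"az":0},{"x":0,"y":0,"z":-0.06,"ax":0,"ay":0,"az":0},{"x":0,"y":0,"z":-0.1,"ax":0,"ay":0,"az":0},{"x":0,"y":0,"z":-0.12,"ax":0,"ay":0,"az":0},{"x":0,"y":0,"z":-0.13,"ax":0,"ay":0,"az":0},{"x":0,"y":0,"z":-0.13,"ax":0,"ay":0,"az":0},{"x":0,"y":0,"z":-0.13,"ax":0,"ay":0,"az":0}]'
python3 - <<'E'
from h import *
s=get_obs();print(s["eef_pos"],s["gripper_width"],totool([.440,-.311,.19]))
p7=np.load("w7p.npy",allow_pickle=True).item()
g=[ray(p7,*c,.024) for c in((112,89),(210,92),(211,240),(128,239))];print(np.mean(g,0),[np.round(x[:2],3) for x in g])
E
```

```text
t: 27.45
eef_pos: [0.4842, -0.1339, 0.0629]
tool_rot: [0.0, 0.998, -0.07, 0.0]
contact_force: [-0.6, -0.3, 4.7]
gripper_width: 0.321
grasp_force: 41.2
t: 28.25
eef_pos: [0.4833, -0.1339, 0.1918]
tool_rot: [-0.0, 0.998, -0.07, -0.001]
contact_force: [0.2, -0.3, -1.8]
gripper_width: 0.32
grasp_force: 40.7
[ 0.48332712 -0.13386306  0.19183618] 0.32017565759141764 [-0.01832146  0.18143586  0.00186079]
[ 0.44582813 -0.31068031  0.024     ] [array([ 0.389, -0.219]), array([ 0.502, -0.217]), array([ 0.501, -0.401]), array([ 0.391, -0.405])]
```

```bash
python3 -m jog '[{"x":-0.001,"y":0.007,"z":0,"ax":0,"ay":0,"az":-0.08},{"x":-0.002,"y":0.022,"z":0,"ax":0,"ay":0,"az":-0.22},{"x":-0.004,"y":0.038,"z":0,"ax":0,"ay":0,"az":-0.36},{"x":-0.005,"y":0.055,"z":0,"ax":0,"ay":0,"az":-0.5},{"x":-0.006,"y":0.072,"z":0,"ax":0,"ay":0,"az":-0.64},{"x":-0.008,"y":0.09,"z":0,"ax":0,"ay":0,"az":-0.78},{"x":-0.009,"y":0.107,"z":0,"ax":0,"ay":0,"az":-0.92},{"x":-0.01,"y":0.125,"z":0,"ax":0,"ay":0,"az":-1.06},{"x":-0.012,"y":0.142,"z":0,"ax":0,"ay":0,"az":-1.2},{"x":-0.014,"y":0.16,"z":0,"ax":0,"ay":0,"az":-1.34},{"x":-0.015,"y":0.174,"z":0,"ax":0,"ay":0,"az":-1.48},{"x":-0.016,"y":0.181,"z":0,"ax":0,"ay":0,"az":-1.62}]'
python3 -m jog '[{"x":0,"y":0,"z":0.02,"ax":0,"ay":0,"az":-0.08},{"x":0,"y":0,"z":0.05,"ax":0,"ay":0,"az":-0.105},{"x":0,"y":0,"z":0.07,"ax":0,"ay":0,"az":-0.105},{"x":0,"y":0,"z":0.08,"ax":0,"ay":0,"az":-0.105},{"x":0,"y":0,"z":0.08,"ax":0,"ay":0,"az":-0.105},{"x":0,"y":0,"z":0.08,"ax":0,"ay":0,"az":-0.105}]'
python3 - <<'E'
from h import *
s=get_obs();M=rot(s["tool_rot"]);print(s["eef_pos"],s["gripper_width"],np.degrees(np.arctan2(M[1,0],M[0,0])),totool([.442,-.311,.009]))
E
```

```text
t: 29.45
eef_pos: [0.4416, -0.3119, 0.1907]
tool_rot: [-0.002, 0.737, 0.676, -0.0]
contact_force: [-0.5, -0.4, -1.0]
gripper_width: 0.323
grasp_force: 40.6
t: 30.05
eef_pos: [0.4434, -0.3108, 0.1129]
tool_rot: [-0.0, 0.702, 0.712, 0.0]
contact_force: [-0.1, 0.8, -0.8]
gripper_width: 0.321
grasp_force: 40.6
[ 0.44341179 -0.31080869  0.11288244] 0.32130378727664693 90.87297955125348 [-0.00020427 -0.00141406  0.10388239]
```

```bash
python3 -m jog '[{"x":0,"y":-0.001,"z":0.02,"ax":0,"ay":0,"az":0},{"x":0,"y":-0.001,"z":0.05,"ax":0,"ay":0,"az":0},{"x":0,"y":-0.001,"z":0.075,"ax":0,"ay":0,"az":0},{"x":0,"y":-0.001,"z":0.09,"ax":0,"ay":0,"az":0},{"x":0,"y":-0.001,"z":0.098,"ax":0,"ay":0,"az":0},{"x":0,"y":-0.001,"z":0.102,"ax":0,"ay":0,"az":0},{"x":0,"y":-0.001,"z":0.104,"ax":0,"ay":0,"az":0},{"x":0,"y":-0.001,"z":0.1045,"ax":0,"ay":0,"az":0},{"x":0,"y":-0.001,"z":0.1045,"ax":0,"ay":0,"az":0}]'
python3 -m jog '[{"x":0,"y":0,"z":0,"ax":0,"ay":0,"az":0},{"x":0,"y":0,"z":0,"ax":0,"ay":0,"az":0},{"x":0,"y":0,"z":0,"ax":0,"ay":0,"az":0},{"x":0,"y":0,"z":0,"ax":0,"ay":0,"az":0},{"x":0,"y":0,"z":0,"ax":0,"ay":0,"az":0},{"x":0,"y":0,"z":0,"ax":0,"ay":0,"az":0}]' 0.5
python3 -m jog '[{"x":0,"y":0,"z":-0.01,"ax":0,"ay":0,"az":0},{"x":0,"y":0,"z":-0.03,"ax":0,"ay":0,"az":0},{"x":0,"y":0,"z":-0.07,"ax":0,"ay":0,"az":0},{"x":0,"y":0,"z":-0.11,"ax":0,"ay":0,"az":0},{"x":0,"y":0,"z":-0.15,"ax":0,"ay":0,"az":0},{"x":0,"y":0,"z":-0.19,"ax":0,"ay":0,"az":0},{"x":0,"y":0,"z":-0.22,"ax":0,"ay":0,"az":0},{"x":0,"y":0,"z":-0.22,"ax":0,"ay":0,"az":0},{"x":0,"y":0,"z":-0.22,"ax":0,"ay":0,"az":0}]'
python3 - <<'E'
from h import *
s=get_obs();print(s["eef_pos"],s["contact_force"])
p=camera_params("wrist");im=read_camera("wrist");cv2.imwrite("pics/w12.png",im[:,:,::-1])
h=cv2.cvtColor(im,cv2.COLOR_RGB2HSV)
m=((h[...,0]<25)&(h[...,1]>40)&(h[...,1]<190)&(h[...,2]>60)).astype(np.uint8)
for nm,X in(("green",(.442,-.311,.02)),("red",(.586,-.312,.02))):
    u,v=pix(p,X).astype(int);y0=max(v-75,0);x0=max(u-28,0);sub=m[y0:v+75,x0:u+28]
    n,l,st,ce=cv2.connectedComponentsWithStats(sub)
    i=1+np.argmax(st[1:,4]);ys,xs=np.where(l==i);r=cv2.minAreaRect(np.column_stack([xs+x0,ys+y0]).astype(np.float32))
    print(nm,(u,v),st[i],r); 
    b=cv2.boxPoints(r);print(ray(p,*r[0],.015).round(3),[ray(p,*q,.012)[:2].round(3) for q in b])
E
```

```text
t: 30.95
eef_pos: [0.4428, -0.3113, 0.0092]
tool_rot: [0.001, 0.702, 0.712, 0.0]
contact_force: [-0.6, 1.0, 1.3]
gripper_width: 0.324
grasp_force: 41.0
t: 31.55
eef_pos: [0.4422, -0.3109, 0.0083]
tool_rot: [0.0, 0.702, 0.712, 0.0]
contact_force: [0.0, -0.1, -0.3]
gripper_width: 0.497
grasp_force: 0.0
t: 32.45
eef_pos: [0.4422, -0.311, 0.2292]
tool_rot: [0.001, 0.702, 0.712, -0.0]
contact_force: [-0.2, -0.0, -0.3]
gripper_width: 0.5
grasp_force: 0.0
[ 0.44218094 -0.3110333   0.2292198 ] [-0.24580374 -0.04180174 -0.26545368]
green (np.int64(279), np.int64(180)) [  18   10   24  121 2141] ((280.5, 175.0), (120.0, 23.0), 90.0)
[ 0.443 -0.306  0.015] [array([ 0.429, -0.237]), array([ 0.455, -0.236]), array([ 0.459, -0.384]), array([ 0.43 , -0.384])]
red (np.int64(399), np.int64(182)) [  13   11   34  123 2624] ((401.7438659667969, 179.3048858642578), (31.583419799804688, 122.57901000976562), 6.34019136428833)
[ 0.59  -0.308  0.015] [array([ 0.572, -0.387]), array([ 0.571, -0.236]), array([ 0.608, -0.239]), array([ 0.613, -0.391])]
```

Both propellers measure full size (148–152 mm long) and sit centred in their trays, and the gripper is clear of them.

```bash
python3 -c "
from station import *
print(hand_in())"
```

```text
the job is handed in; nothing more can be done
None
```

I tested both propellers and handed the job in at about 32 s of the 64 s limit; no verdict came back. The one nearer the basket tipped the beam (about 0.18 rad) and is in the red tray. The other stayed level (0 ± 0.03 rad, measured by image code because my 10 pictures were used) and is in the green tray.

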